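Bolt the sample box shut

ROBOT

A 7-joint arm with a two-finger parallel gripper is mounted at the origin on a cart in front of the work surface, level with it; the furniture and walls round the work are solid. World frame = base frame: x ahead of the robot, y to its left, z up, the work surface at z = 0. Lengths are in m, angles in degrees, forces in N, time in s.
With the tool pointing down it reaches from about 0.4 to 0.85 m from the base axis. Payload 10.4 kg.
Tool frame: the origin (TCP) lies midway between the tips of the shut fingers; the grasp point (between the pads) lies 19 mm behind it (robot.grip_depth is the distance from the TCP to the grasp point, in m); z points along the fingers, y is the line along which they close (so a half turn about z gives the same grasp; the last joint's range is limited). The gripper opens to 87 mm and grips with 3 to 60 N. Pads are 19 mm wide; open, the fingers measure 117 mm over their backs; the gripper's body (75 mm by 190 mm) begins 51 mm behind the grasp point.
Start: joints at [62.303, 19.034, -3.707, 83.658, 1.238, 77.344, -5.071], TCP at [0.278, -0.56, 0.223] pointing down, gripper open.
Joint ranges: [-148.97, 148.97], [-28.65, 121.19], [-84.17, 76.75], [9.2, 138.47], [-72.65, 252.65], [3.7, 117.97], [-149.18, 149.18]. Speed limits (degrees/s): [127.2, 127.2, 159.86, 159.86, 180, 180, 180].

INTERFACE

Orientations are given as [roll, pitch, yaw] about the fixed x, y, z axes, in that order (R = Rz(yaw) Ry(pitch) Rx(roll)).
In Python, from cell import readout, grab_frame, ticket, robot gives the robot as it stands.
- The arm moves only by the tool drive_tool, never from a script. Its argument "rows" is a list that holds one entry, the list of rows, each a list of 7 numbers: the turn, a rotation vector about the tool's x, y, z in degrees, then the shift along the tool's x, y, z in m, then the gripper's target within -1 to 1 (fully open at 1, half-way at 0, shut at -1). In form: [[[ax, ay, az, tx, ty, tz, hand], ...]]. A call has 1 to 20 rows; each row is the pose to reach, as a shift and turn from the pose commanded when the call began, along the tool's axes at that moment; what a row does not reach only later rows make up. A row lasts 1/10 s, in which the tool goes at most 50 mm and 8.59 degrees, less where a joint would pass 70% of its speed; a pose out of reach is approached as far as the arm can. A call with a gripper value outside its range is refused whole. The fingers move at their own pace and stop on an object; "newtons" is the grip in N (left out, the last holds). Time passes only in rows, so rows that repeat a pose let the fingers close. It gives the time, the measured TCP pose, the force, the opening and the grip force at its end, in the units of the state.
- readout.get_obs(): the state, without advancing time (a new reading comes with each control period).
- grab_frame(name): name is "side" or "top"; returns a dict with "image" (384x512x3 uint8, blue, green, red), "K" (3x3 intrinsics, pixels), "view" (4x4, takes a point from world to camera coordinates). Camera axes: x right, y down, z forward; pixel columns grow to the right and rows downward; lengths in m; the calibration is good to about 2 mm. A picture is of the moment at which its call begins. There is no depth.
- ticket.close_job(): hands the job in; it is judged then, once.
The state is a dict: "time": time; "joint_positions": joint angles; "dq": joint speeds; "joint_torque": joint torques, N m; "tcp_pos": TCP position; "tool_rot": TCP orientation; "force": force on the tool from outside, world axes, zero at the start; "ft_torque": the same for the moment, N m; "finger_gap": finger opening in m; "finger_force": force on a finger pad.
Only numpy, scipy, OpenCV 4.12 (cv2) and the standard library are available. Lean on these libraries where they do the work, as an engineer would, in place of code of your own. Each camera call takes 0.05 s, during which the arm holds its last target. There are 200 camera calls.

TASK

Bolt the grey sample box shut: lift the bolt's handle out of the notch it is parked in, slide the bolt gently across until it comes up against its stop, fold the handle fully down into the notch there, and let go. Do not ram the spring-backed stop or force the handle down beside the notch, and leave the glassware and bottles beside the box standing where they are.

Things in the scene. Friction and masses are not known exactly. Their poses are not given: they have to be found in the camera images.
- lock_box: grey box with a light grey top, 130 mm (its x) by 280 mm (its y), 90 mm high, fixed to the worktop; origin under its centre on the worktop, x to the rear, y along the bolt (to the left seen from the robot), z up; turned by up to 0.3 rad. On its top lies a steel barrel bolt along y: the rod, 14 mm thick, has its axis at x = -33 mm, 118 mm above the worktop (28 mm above the box top).
- park_notch (a point): point on the rod's axis at the parking notch (box y = -57 mm), where the handle starts. In front of the rod, up to 22 mm from its axis, stands a steel plate, upper edge 8 mm above the axis, with this notch and a second one, 13 mm wide, farther to +y. Between them it keeps the handle from folding down.
- staple (a point): point on the rod's axis in the middle of the strap on the hatch (the top's left part), 14 mm long at box y = 71 mm, that the rod's end enters as the bolt slides across; 39 mm above the box top at its highest
- knob (a point): centre of the black drum-shaped knob (24 mm in diameter, 22 mm long along y, flat ends) ending the handle (a flat-sided bar 10 x 10 mm, square to the rod), 55 mm from the rod's axis. Handle down: the bar is level, the knob towards the robot (box -x), 23 mm before the box front. Upright: straight above the rod. Can be pinched from above on its flat ends (+y and -y) and turns between the pads.
- bolt_rod (a joint): travel of the bolt along the box's +y, m; 0 to 0.003 as parked; a friction of about 2 N, no spring
- bolt_handle (a joint): angle of the handle about the rod, rad: 0 fully down (level, towards the robot), 1.57 upright, end stop 1.65. From about 0.9 up it clears the plate; lying on the plate outside a notch it stands at 0.6 or more. Friction (about 0.6 N at the knob) holds it where it is left.
- stop_bracket (a joint): push of the stop bracket along +y against its spring, m: 0 untouched, 8 N per mm, springs back; over 2.5 mm (20 N) is ramming. It carries the second notch and, just beyond, the stop: an arch over the rod, 20 mm above its axis, met by the handle's bar 1.5 mm past the notch centre, where the bar fits the notch. Its place is not measured: notch centre 44 to 73 mm of travel from parked, to be felt.
- notch_plate (a joint): how far the plate with the second notch and the stop is pressed down into its rubber pad, m: about 0 untouched, 12 N per mm, springs back. It moves only if the handle is pressed down on the plate beside the notch; over 3 mm (36 N on the plate, about 15 N at the knob) is forcing it. A handle that meets the notch squarely goes down with hardly any force.
- erlen_mid (a point): conical glass flask, 84 mm wide, 125 mm high, loose, standing to the left of the box; point half-way up its axis. To be left alone.
- dropper_mid (a point): small white dropper bottle with a blue cap, 32 mm wide, 81 mm high, loose, standing to the right of the box; point half-way up. To be left alone.
- vial_mid (a point): white screw-cap vial, 26 mm wide, 49 mm high, loose, standing to the right of the box; point half-way up. To be left alone.

How it is judged (in metres and radians):
On the way, in this order (a step that is already met when the one before it is completed fails the run):
1. the handle has been lifted clear of its parking notch (value of joint bolt_handle above 0.6 rad and value of joint bolt_rod below 0.03 m), for 0.1 s.
2. the bolt has been slid across with the handle raised (value of joint bolt_rod above 0.036 m and value of joint bolt_handle above 0.4 rad), for 0.1 s.
At the end, for the whole second after the job is handed in: The bolt is slid across by more than 36 mm, with its handle folded down (within 0.12 rad of level, which is possible there only inside the second notch), and the stop bracket is back within 1 mm of its setting (value of joint bolt_rod above 0.036 m and value of joint bolt_handle below 0.12 rad and value of joint stop_bracket below 0.001 m); the robot touches nothing.
It fails at once if the stop was rammed (its bracket pushed back by more than 2.5 mm, 20 N) (value of joint stop_bracket above 0.0025 m).
It fails at once if the handle was forced down on the plate (pressed into its pad by more than 3 mm, 36 N) (value of joint notch_plate above 0.003 m).
It fails at once if a flask, bottle or vial beside the box was shifted by more than 20 mm or knocked over (distance of any of erlen_mid, dropper_mid, vial_mid from where it was at the start of the episode above 0.02 m).
It also fails if it takes over 43 s, if anything falls off the work surface, if the arm or the gripper's body presses on something with over 40 N, if the wrist force passes 120 N, or if a joint passes its speed limit or range.

## Working session

There is one attempt and no reset: what is moved stays moved. The work goes in short steps, Python scripts to look and compute and a tool call to move; the robot and the scene stay as the last step left them, time stands still between calls to the robot, and variables do not carry over. Pictures are saved under pics/ and viewed, at most 10 in all, crops included, and the job is handed in when it is done.

Besides the shell and the picture viewer there is one more tool, called after "Request:" as name(argument=value, ...) on one line, values as JSON. drive_tool: Moves the arm, as the interface text tells. Its arguments: {"type":"object","properties":{"rows":{"type":"array"},"newtons":{"type":"number"}},"required":["rows"]}

```bash
mkdir -p pics; python3 - <<'E'
from cell import readout, grab_frame
import cv2, numpy as np
o=readout.get_obs()
print({k:np.round(v,3).tolist() for k,v in o.items()})
for n in("side","top"):
    f=grab_frame(n); cv2.imwrite(f"pics/{n}0.png",f["image"]); np.savez(n+"0.npz",**f); print(n,f["K"].round(1).tolist(),f["view"].round(3).tolist())
E
```

```text
{'time': 0.0, 'joint_positions': [62.303, 19.073, -3.706, 83.706, 1.237, 77.344, -5.069], 'dq': [0.081, 0.005, -0.02, 0.003, 0.123, -0.012, 0.052], 'joint_torque': [-0.0, -62.326, 0.024, -38.989, -0.061, 0.04, 0.0], 'tcp_pos': [0.278, -0.559, 0.222], 'tool_rot': [-179.917, 0.004, 26.403], 'force': [0.299, -0.302, 0.787], 'ft_torque': [-0.049, 0.02, 0.011], 'finger_force': 0.0, 'finger_gap': 0.087}
side [[352.0, 0.0, 256.4], [0.0, 352.0, 193.8], [0.0, 0.0, 1.0]] [[0.998, -0.055, 0.017, -0.594], [-0.013, -0.494, -0.869, 0.071], [0.056, 0.868, -0.494, 0.873], [0.0, 0.0, 0.0, 1.0]]
top [[421.3, 0.0, 250.8], [0.0, 421.3, 186.0], [0.0, 0.0, 1.0]] [[0.005, -1.0, -0.0, -0.01], [-0.987, -0.005, -0.159, 0.605], [0.159, 0.001, -0.987, 1.135], [0.0, 0.0, 0.0, 1.0]]
```

View pics/side0.png

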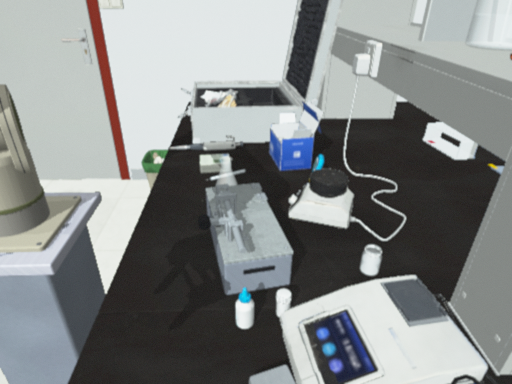

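View pics/top0.png

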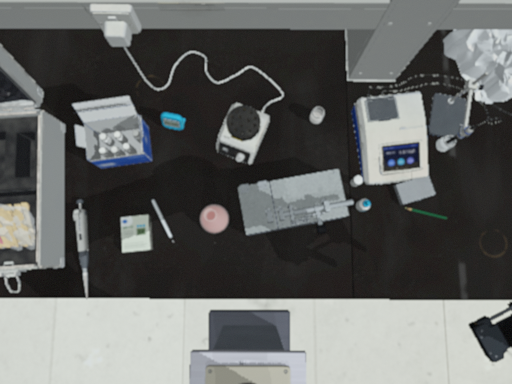

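The top view shows the box spanning about (240,185)–(350,215), with the handle near (320,220). The flask is at (213,218), the dropper at (364,204) and the vial at (357,181). I'll zoom in on both views.

```bash
python3 - <<'E'
import cv2, numpy as np
t=np.load("top0.npz")["image"]; s=np.load("side0.npz")["image"]
a=cv2.resize(t[160:250,225:385],None,fx=5,fy=5,interpolation=cv2.INTER_CUBIC)
cv2.imwrite("pics/tc.png",cv2.convertScaleAbs(a,alpha=1.3))
b=cv2.resize(s[170:310,190:320],None,fx=4.2,fy=4.2,interpolation=cv2.INTER_CUBIC)
cv2.imwrite("pics/sc.png",b)
m=((t.min(2)>75)&(t.max(2).astype(int)-t.min(2)<40)).astype(np.uint8)[160:250,225:385]
n,l,st,c=cv2.connectedComponentsWithStats(m); print(st,c.round(1))
E
```

```text
[[   0    0  160   90 8241]
 [  11    0    8    2   15]
 [  22    0    7    5   26]
 [ 125    0   35   27  668]
 [  13    8  116   68 5279]
 [ 131   38   15   13  110]
 [   0   49    4   20   61]] [[ 81.7  49.2]
 [ 14.3   0.5]
 [ 25.    1.7]
 [145.1  13.4]
 [ 68.   41.2]
 [136.6  45.2]
 [  1.2  58.6]]
```

View pics/tc.png

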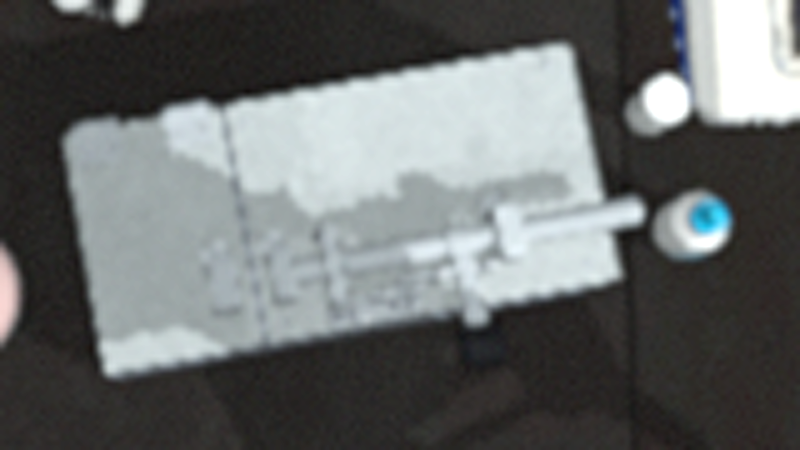

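View pics/sc.png

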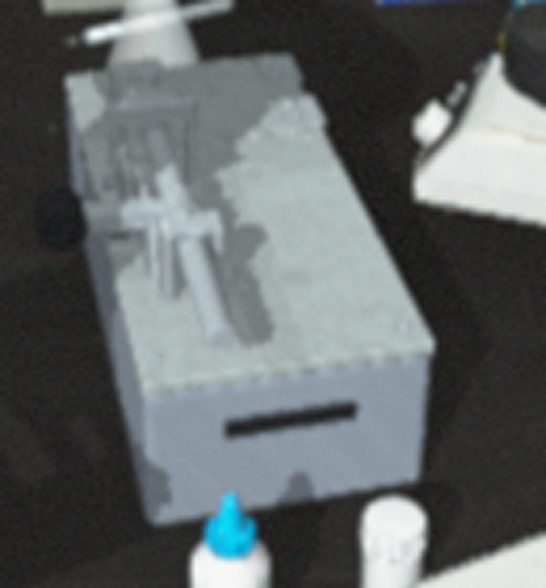

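The top crop shows the box-top corners at about (65,130), (570,42), (622,278) and (108,377), and the knob at (482,343). In the side crop the knob is at (60,220).

```bash
cat > h.py <<'E'
import numpy as np
def cam(n):
    f=np.load(n+"0.npz"); return f["K"],f["view"]
def ray(n,uv):
    K,V=cam(n); d=V[:3,:3].T@np.linalg.solve(K,[*uv,1]); return -V[:3,:3].T@V[:3,3],d
def onz(n,uv,z):
    c,d=ray(n,uv); return c+d*(z-c[2])/d[2]
def tri(a,b):
    (c1,d1),(c2,d2)=ray("top",a),ray("side",b)
    s=np.linalg.lstsq(np.c_[d1,-d2],c2-c1,rcond=None)[0]
    p,q=c1+s[0]*d1,c2+s[1]*d2; return (p+q)/2,np.linalg.norm(p-q)
T=lambda u,v:(225+(u+.5)/5-.5,160+(v+.5)/5-.5)
S=lambda u,v:(190+u/4.2-.4,170+v/4.2-.4)
E
python3 - <<'E'
from h import *
C=np.array([onz("top",T(*p),.09)[:2] for p in [(65,130),(570,42),(622,278),(108,377)]]) # rearleft, rearright, frontright, frontleft
print(C.round(3)); c=C.mean(0)
print([np.linalg.norm(C[i]-C[i-1]).round(3) for i in range(4)])
y=(C[0]+C[3]-C[1]-C[2]); x=(C[0]+C[1]-C[2]-C[3])
yx=np.arctan2(x[1],x[0]); yy=np.arctan2(-y[0],y[1]); print("yaw",np.degrees([yx,yy]))
yw=(yx+2*yy)/3
R=np.array([[np.cos(yw),-np.sin(yw)],[np.sin(yw),np.cos(yw)]])
print("c",c,"pred knob",c+R@[-.088,-.057],"rod@park",c+R@[-.033,-.057])
k,e=tri(T(482,343),S(60,220)); print("knob",k,e, onz("top",T(482,343),.118)); print(R.T@(k[:2]-c), R.T@(onz("top",T(482,343),.118)[:2]-c))
for n,p,z in[("drop",(708,217),.081),("vial",(665,100),.049)]:
    q=onz("top",T(*p),z);print(n,q,R.T@(q[:2]-c))
q=onz("top",(213,218),.06);print("erl",q,R.T@(q[:2]-c))
E
```

```text
[[ 0.599  0.029]
 [ 0.649 -0.246]
 [ 0.52  -0.27 ]
 [ 0.466  0.005]]
[np.float64(0.135), np.float64(0.279), np.float64(0.131), np.float64(0.28)]
yaw [10.46972863 10.70585731]
c [ 0.55826453 -0.12056319] pred knob [ 0.48228567 -0.19281424] rod@park [ 0.53634231 -0.1826713 ]
knob [ 0.48213475 -0.18947964  0.12050668] 0.001574927397749365 [ 0.48306804 -0.18979137  0.118     ]
[-0.08753338 -0.05369477] [-0.08667357 -0.05417326]
drop [ 0.55404548 -0.31998802  0.081     ] [-0.04092402 -0.19522624]
vial [ 0.62408712 -0.30714239  0.049     ] [ 0.03028522 -0.19551782]
erl [0.51310366 0.09672508 0.06      ] [-0.00431461  0.2218898 ]
```

The box measures 280 × 133 mm and the knob agrees between views (0.4825, -0.1905, 0.119) and the box yaw is about 10.6°. Next I'll go above the knob and align the tool.

Request:
drive_tool(rows=[[[0,0,1,0.015,-0.01,0.001,0.5],[0,0,3,0.045,-0.031,0.003,0.2],[0,0,5,0.085,-0.059,0.005,0],[0,0,7,0.125,-0.087,0.008,0],[0,0,9,0.165,-0.115,0.01,0],[0,0,11,0.205,-0.142,0.013,0],[0,0,13,0.245,-0.17,0.016,0],[0,0,14.5,0.285,-0.198,0.019,0],[0,0,15.3,0.315,-0.218,0.021,0],[0,0,15.8,0.336,-0.232,0.022,0],[0,0,15.8,0.3475,-0.24,0.023,0],[0,0,15.8,0.3475,-0.24,0.023,0],[0,0,15.8,0.3475,-0.24,0.023,0]]], newtons=10)

```text
time: 1.4
tcp_pos: [0.4818, -0.1917, 0.1994]
tool_rot: [180.0, 0.0, 10.5]
force: [0.0, -1.2, 0.6]
finger_gap: 0.0434
finger_force: 0.0
```

```bash
python3 - <<'E'
from cell import readout, grab_frame
import cv2, numpy as np
o=readout.get_obs()
print({k:np.round(v,4).tolist() for k,v in o.items() if k in("time","tcp_pos","tool_rot","force","finger_gap")})
a=cv2.resize(grab_frame("side")["image"][140:280,180:310],None,fx=4,fy=4,interpolation=cv2.INTER_CUBIC)
b=cv2.resize(grab_frame("top")["image"][160:250,255:355],None,fx=5,fy=5,interpolation=cv2.INTER_CUBIC)
c=np.zeros((560,800,3),np.uint8); c[:560,:520]=a; d=cv2.resize(b,(280,252)); c[:252,520:]=d
cv2.imwrite("pics/a1.png",c)
E
```

```text
{'time': 1.4, 'tcp_pos': [0.4818, -0.1917, 0.1994], 'tool_rot': [179.9815, 0.0381, 10.5454], 'force': [0.0225, -1.2325, 0.5669], 'finger_gap': 0.0434}
```

View pics/a1.png

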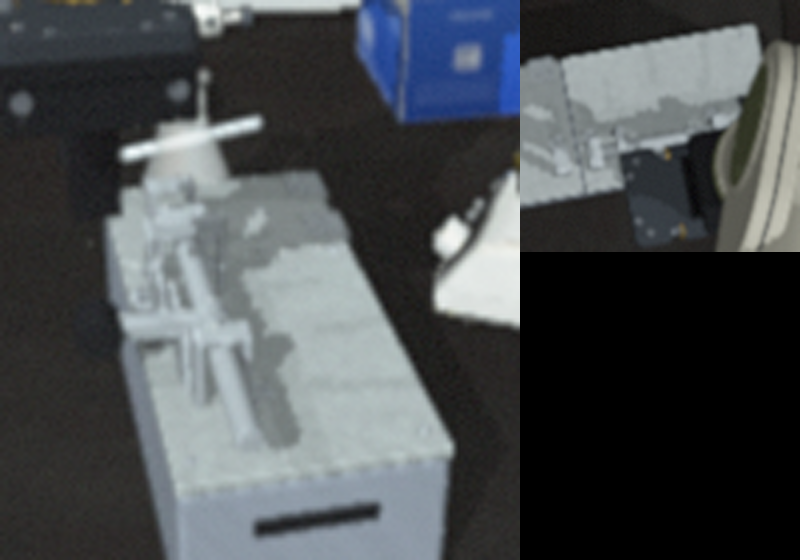

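The gripper hangs straight above the knob: the fingers are at (95,180) and the knob at (95,325) in the side crop. I'll descend and pinch lightly.

Request:
drive_tool(rows=[[[0,0,0,0,-0.001,0.015,0],[0,0,0,0,-0.001,0.035,0],[0,0,0,0,-0.001,0.055,0],[0,0,0,0,-0.001,0.075,0],[0,0,0,0,-0.001,0.088,0],[0,0,0,0,-0.001,0.095,0],[0,0,0,0,-0.001,0.095,0],[0,0,0,0,-0.001,0.095,-0.3],[0,0,0,0,-0.001,0.095,-0.45],[0,0,0,0,-0.001,0.095,-0.5],[0,0,0,0,-0.001,0.095,-0.6],[0,0,0,0,-0.001,0.095,-0.7],[0,0,0,0,-0.001,0.095,-0.7]]], newtons=8)

```text
time: 2.8
tcp_pos: [0.4825, -0.1894, 0.1049]
tool_rot: [180.0, -0.0, 10.6]
force: [-1.0, 0.7, 0.9]
finger_gap: 0.022
finger_force: 8.0
```

The gap is 22 mm, so the knob is held. I'll lift it along its arc of 55 mm radius to about 1.15 rad.

Request:
drive_tool(rows=[[[0,0,0,0.0003,0,-0.0055,-0.7],[0,0,0,0.0011,0,-0.0109,-0.7],[0,0,0,0.0025,0,-0.0163,-0.7],[0,0,0,0.0043,0,-0.0214,-0.7],[0,0,0,0.0067,0,-0.0264,-0.7],[0,0,0,0.0096,0,-0.0311,-0.7],[0,0,0,0.0129,0,-0.0354,-0.7],[0,0,0,0.0167,0,-0.0395,-0.7],[0,0,0,0.0208,0,-0.0431,-0.7],[0,0,0,0.0253,0,-0.0463,-0.7],[0,0,0,0.0301,0,-0.049,-0.7],[0,0,0,0.0325,0,-0.0502,-0.7],[0,0,0,0.0325,0,-0.0502,-0.7],[0,0,0,0.0325,0,-0.0502,-0.7]]])

```text
time: 4.2
tcp_pos: [0.5148, -0.1833, 0.155]
tool_rot: [180.0, -0.1, 10.6]
force: [0.5, 0.7, -0.8]
finger_gap: 0.022
finger_force: 8.0
```

```bash
python3 - <<'E'
from cell import readout, grab_frame
import cv2, numpy as np
o=readout.get_obs()
print({k:np.round(v,4).tolist() for k,v in o.items() if k in("time","tcp_pos","tool_rot","force","finger_gap","finger_force")})
cv2.imwrite("pics/a2.png",cv2.resize(grab_frame("side")["image"][140:280,180:310],None,fx=4,fy=4,interpolation=cv2.INTER_CUBIC))
E
```

```text
{'time': 4.2, 'tcp_pos': [0.5148, -0.1833, 0.155], 'tool_rot': [179.9825, -0.0743, 10.6138], 'force': [0.5233, 0.6793, -0.8], 'finger_force': 8.0, 'finger_gap': 0.022}
```

View pics/a2.png

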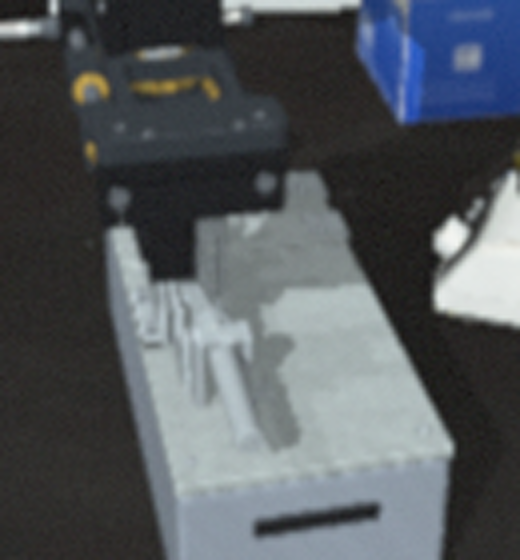

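The handle is up and the knob is held. I'll slide 36 mm towards +y (tool -y), short of any possible stop.

Request:
drive_tool(rows=[[[0,0,0,0,-0.001,0,-0.7],[0,0,0,0,-0.003,0,-0.7],[0,0,0,0,-0.005,0,-0.7],[0,0,0,0,-0.0075,0,-0.7],[0,0,0,0,-0.01,0,-0.7],[0,0,0,0,-0.0125,0,-0.7],[0,0,0,0,-0.015,0,-0.7],[0,0,0,0,-0.0175,0,-0.7],[0,0,0,0,-0.02,0,-0.7],[0,0,0,0,-0.0225,0,-0.7],[0,0,0,0,-0.025,0,-0.7],[0,0,0,0,-0.0275,0,-0.7],[0,0,0,0,-0.03,0,-0.7],[0,0,0,0,-0.0325,0,-0.7],[0,0,0,0,-0.0345,0,-0.7],[0,0,0,0,-0.0355,0,-0.7],[0,0,0,0,-0.036,0,-0.7],[0,0,0,0,-0.036,0,-0.7]]])

```text
time: 6.05
tcp_pos: [0.5076, -0.1479, 0.1548]
tool_rot: [180.0, 0.0, 10.6]
force: [1.5, -0.8, 1.7]
finger_gap: 0.0223
finger_force: 8.0
```

Request:
drive_tool(rows=[[[0,0,0,0,-0.0005,0,-0.7],[0,0,0,0,-0.001,0,-0.7],[0,0,0,0,-0.0015,0,-0.7],[0,0,0,0,-0.002,0,-0.7]]])

```text
time: 6.45
tcp_pos: [0.5072, -0.1461, 0.1548]
tool_rot: [180.0, -0.0, 10.6]
force: [1.1, -1.8, 2.4]
finger_gap: 0.0218
finger_force: 8.0
```

Request:
drive_tool(rows=[[[0,0,0,0,-0.0005,0,-0.7],[0,0,0,0,-0.001,0,-0.7],[0,0,0,0,-0.0015,0,-0.7],[0,0,0,0,-0.002,0,-0.7]]])

```text
time: 6.85
tcp_pos: [0.5069, -0.1441, 0.1548]
tool_rot: [180.0, -0.0, 10.6]
force: [1.8, -2.3, 2.3]
finger_gap: 0.0218
finger_force: 8.0
```

```bash
python3 - <<'E'
from h import *
import cv2
c=np.array([.55826,-.12056]);a=np.radians(10.6);R=np.array([[np.cos(a),-np.sin(a)],[np.sin(a),np.cos(a)]])
im=cv2.imread("side0.png") if 0 else np.load("side0.npz")["image"]
K,V=cam("side"); cr=cv2.resize(im[175:260,195:275],None,fx=7,fy=7,interpolation=cv2.INTER_CUBIC)
for y in np.arange(-.06,.09,.01):
    p=V@np.r_[c+R@[-.033,y],.138,1]; q=K@p[:3]; q=q[:2]/q[2]; u=((q-[195,175]+.5)*7).astype(int)
    cv2.circle(cr,tuple(map(int,u)),2,(0,0,255) if abs(y)>1e-6 else (0,255,0),-1)
cv2.imwrite("pics/s2.png",cv2.convertScaleAbs(cr,alpha=1.3))
E
```

```text
(no output)
```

View pics/s2.png

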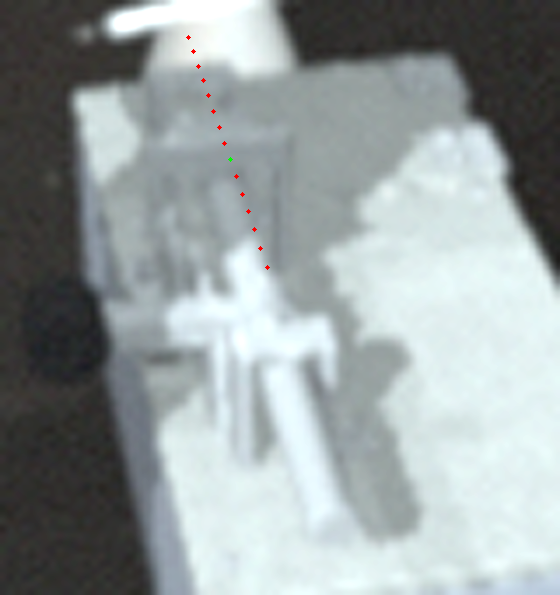

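The arch bar, at (230,135) in the crop, lies at about box y = +13 mm in both views. The bar should therefore meet it near 60 mm of travel. I'm at 40–43 mm, so I'll go 8 mm further and then feel in small steps.

Request:
drive_tool(rows=[[[0,0,0,0,-0.001,0,-0.7],[0,0,0,0,-0.002,0,-0.7],[0,0,0,0,-0.003,0,-0.7],[0,0,0,0,-0.004,0,-0.7],[0,0,0,0,-0.005,0,-0.7],[0,0,0,0,-0.006,0,-0.7],[0,0,0,0,-0.007,0,-0.7],[0,0,0,0,-0.008,0,-0.7]]])

```text
time: 7.65
tcp_pos: [0.5054, -0.1361, 0.1548]
tool_rot: [180.0, -0.0, 10.6]
force: [1.3, -1.3, 2.8]
finger_gap: 0.0218
finger_force: 8.0
```

Request:
drive_tool(rows=[[[0,0,0,0,-0.0005,0,-0.7],[0,0,0,0,-0.001,0,-0.7],[0,0,0,0,-0.0015,0,-0.7],[0,0,0,0,-0.002,0,-0.7]]])

```text
time: 8.05
tcp_pos: [0.505, -0.1342, 0.1548]
tool_rot: [180.0, 0.0, 10.6]
force: [1.3, -1.1, 3.4]
finger_gap: 0.0217
finger_force: 8.0
```

Request:
drive_tool(rows=[[[0,0,0,0,-0.0005,0,-0.7],[0,0,0,0,-0.001,0,-0.7],[0,0,0,0,-0.0015,0,-0.7],[0,0,0,0,-0.002,0,-0.7]]])

```text
time: 8.45
tcp_pos: [0.5046, -0.1322, 0.1548]
tool_rot: [180.0, 0.0, 10.6]
force: [0.1, -2.1, 3.6]
finger_gap: 0.0219
finger_force: 8.0
```

Request:
drive_tool(rows=[[[0,0,0,0,-0.0005,0,-0.7],[0,0,0,0,-0.001,0,-0.7],[0,0,0,0,-0.0015,0,-0.7],[0,0,0,0,-0.002,0,-0.7]]])

```text
time: 8.85
tcp_pos: [0.5043, -0.1303, 0.1548]
tool_rot: [180.0, -0.0, 10.6]
force: [1.3, -2.9, 2.6]
finger_gap: 0.0223
finger_force: 8.0
```

Request:
drive_tool(rows=[[[0,0,0,0,-0.0005,0,-0.7],[0,0,0,0,-0.001,0,-0.7],[0,0,0,0,-0.0015,0,-0.7]]])

```text
time: 9.15
tcp_pos: [0.504, -0.1288, 0.1548]
tool_rot: [180.0, -0.0, 10.6]
force: [0.6, -2.0, 3.3]
finger_gap: 0.0221
finger_force: 8.0
```

Request:
drive_tool(rows=[[[0,0,0,0,-0.0005,0,-0.7],[0,0,0,0,-0.001,0,-0.7],[0,0,0,0,-0.0015,0,-0.7]]])

```text
time: 9.45
tcp_pos: [0.5037, -0.1273, 0.1547]
tool_rot: [180.0, 0.0, 10.6]
force: [0.5, -2.5, 3.4]
finger_gap: 0.0214
finger_force: 8.0
```

Request:
drive_tool(rows=[[[0,0,0,0,-0.0005,0,-0.7],[0,0,0,0,-0.001,0,-0.7],[0,0,0,0,-0.0015,0,-0.7]]])

```text
time: 9.75
tcp_pos: [0.5035, -0.1259, 0.1548]
tool_rot: [180.0, -0.0, 10.6]
force: [0.6, -2.4, 4.4]
finger_gap: 0.0219
finger_force: 8.0
```

Request:
drive_tool(rows=[[[0,0,0,0,-0.0005,0,-0.7],[0,0,0,0,-0.001,0,-0.7],[0,0,0,0,-0.0015,0,-0.7]]])

```text
time: 10.05
tcp_pos: [0.5032, -0.1244, 0.1548]
tool_rot: [180.0, 0.0, 10.6]
force: [-0.3, -2.4, 2.7]
finger_gap: 0.0216
finger_force: 8.0
```

Request:
drive_tool(rows=[[[0,0,0,0,-0.0005,0,-0.7],[0,0,0,0,-0.001,0,-0.7],[0,0,0,0,-0.0015,0,-0.7]]])

```text
time: 10.35
tcp_pos: [0.503, -0.1237, 0.1548]
tool_rot: [179.9, -0.0, 10.6]
force: [2.4, -7.1, 1.5]
finger_gap: 0.0215
finger_force: 8.0
```

That is contact: the force rose by 5 N, which is about 0.6 mm of push. I'll back off to the notch centre.

Request:
drive_tool(rows=[[[0,0,0,0,0.0005,0,-0.7],[0,0,0,0,0.0015,0,-0.7],[0,0,0,0,0.0025,0,-0.7],[0,0,0,0,0.0034,0,-0.7],[0,0,0,0,0.0034,0,-0.7],[0,0,0,0,0.0034,0,-0.7]]])

```text
time: 10.95
tcp_pos: [0.5034, -0.1253, 0.1547]
tool_rot: [-179.9, 0.0, 10.6]
force: [-2.8, 0.9, 5.2]
finger_gap: 0.0217
finger_force: 8.0
```

```bash
python3 - <<'E'
from cell import readout
import numpy as np
o=readout.get_obs(); x,y,z=o["tcp_pos"]; a=np.radians(10.6)
f=lambda x,y:-x*np.sin(a)+y*np.cos(a)
print(o["tcp_pos"],o["force"],f(x,y),f(x,y)-f(.503,-.1237), f(.503,-.1237)-f(.5148,-.1833))
E
```

```text
[ 0.50335971 -0.12529749  0.15474367] [-2.76951401  0.91555947  5.1696348 ] -0.2157530321173469 -0.001636400069348759 0.06075357274654347
```

Request:
drive_tool(rows=[[[0,0,0,0,0.0005,0,-0.7],[0,0,0,-0.0024,0.0005,0.0012,-0.7],[0,0,0,-0.0048,0.0005,0.0025,-0.7],[0,0,0,-0.0072,0.0005,0.0039,-0.7],[0,0,0,-0.0117,0.0005,0.0071,-0.7],[0,0,0,-0.0158,0.0005,0.0107,-0.7],[0,0,0,-0.0196,0.0005,0.0148,-0.7],[0,0,0,-0.0213,0.0005,0.0169,-0.7],[0,0,0,-0.0229,0.0005,0.0191,-0.7],[0,0,0,-0.0229,0.0005,0.0191,-0.7]]])

```text
time: 11.95
tcp_pos: [0.4806, -0.1311, 0.1352]
tool_rot: [-180.0, 0.0, 10.6]
force: [-0.1, 1.4, 0.2]
finger_gap: 0.0221
finger_force: 8.0
```

Request:
drive_tool(rows=[[[0,0,0,0,-0.0005,0,-0.7],[0,0,0,0,-0.001,0,-0.7],[0,0,0,0,-0.0013,0,-0.7],[0,0,0,0,-0.0013,0,-0.7]]])

```text
time: 12.35
tcp_pos: [0.4806, -0.1301, 0.1355]
tool_rot: [180.0, 0.0, 10.6]
force: [-1.1, -1.8, -2.5]
finger_gap: 0.0219
finger_force: 8.0
```

It is on the notch centre. I'll fold down a little past the plate-contact angle and check the force.

Request:
drive_tool(rows=[[[0,0,0,-0.0006,0,0.0009,-0.7],[0,0,0,-0.0012,0,0.0018,-0.7],[0,0,0,-0.0018,0,0.0028,-0.7],[0,0,0,-0.0018,0,0.0028,-0.7]]])

```text
time: 12.75
tcp_pos: [0.4793, -0.1302, 0.133]
tool_rot: [180.0, -0.0, 10.6]
force: [-1.1, -3.3, 2.4]
finger_gap: 0.022
finger_force: 8.0
```

Request:
drive_tool(rows=[[[0,0,0,-0.0005,0,0.0009,-0.7],[0,0,0,-0.001,0,0.0018,-0.7],[0,0,0,-0.0013,0,0.0024,-0.7],[0,0,0,-0.0013,0,0.0024,-0.7]]])

```text
time: 13.15
tcp_pos: [0.4778, -0.1302, 0.1303]
tool_rot: [-180.0, -0.0, 10.6]
force: [-0.3, -1.6, 0.6]
finger_gap: 0.0218
finger_force: 8.0
```

The force is low at about 0.48 rad, so the bar is in the notch. I'll keep going.

Request:
drive_tool(rows=[[[0,0,0,-0.0011,0,0.0024,-0.7],[0,0,0,-0.0022,0,0.0049,-0.7],[0,0,0,-0.0032,0,0.0075,-0.7],[0,0,0,-0.004,0,0.0099,-0.7],[0,0,0,-0.0048,0,0.0123,-0.7],[0,0,0,-0.0048,0,0.0123,-0.7]]])

```text
time: 13.75
tcp_pos: [0.4731, -0.131, 0.1178]
tool_rot: [-180.0, -0.0, 10.6]
force: [1.9, -1.4, -1.7]
finger_gap: 0.0219
finger_force: 8.0
```

Request:
drive_tool(rows=[[[0,0,0,-0.0006,0,0.0027,-0.7],[0,0,0,-0.0011,0,0.0054,-0.7],[0,0,0,-0.0014,0,0.0081,-0.7],[0,0,0,-0.0016,0,0.0108,-0.7],[0,0,0,-0.0017,0,0.0136,-0.7],[0,0,0,-0.0017,0,0.0143,-0.7],[0,0,0,-0.0017,0,0.0143,-0.7]]])

```text
time: 14.45
tcp_pos: [0.4713, -0.1314, 0.1036]
tool_rot: [-180.0, 0.0, 10.6]
force: [1.2, -0.9, -1.1]
finger_gap: 0.022
finger_force: 8.0
```

Request:
drive_tool(rows=[[[0,0,0,0,0,0.0007,-0.7],[0,0,0,0,0,0.0015,-0.7],[0,0,0,0,0,0.0015,-0.7]]])

```text
time: 14.75
tcp_pos: [0.4714, -0.1314, 0.1026]
tool_rot: [180.0, 0.0, 10.6]
force: [-1.7, -0.8, 5.0]
finger_gap: 0.0219
finger_force: 8.0
```

The force rises to 5 N, so the handle is against its bottom. I'll release symmetrically and retreat upwards.

Request:
drive_tool(rows=[[[0,0,0,0,0,0.0005,-0.5],[0,0,0,0,0,0,-0.3],[0,0,0,0,0,0,-0.1],[0,0,0,0,0,0,0],[0,0,0,0,0,0,0],[0,0,0,0,0,-0.005,0],[0,0,0,0,0,-0.02,0],[0,0,0,0,0,-0.04,0],[0,0,0,-0.01,0,-0.06,0],[0,0,0,-0.03,0,-0.08,0],[0,0,0,-0.05,0.03,-0.1,0],[0,0,0,-0.06,0.06,-0.12,0],[0,0,0,-0.06,0.09,-0.13,0],[0,0,0,-0.06,0.12,-0.13,0],[0,0,0,-0.06,0.15,-0.13,0],[0,0,0,-0.06,0.15,-0.13,0]]])

```text
time: 16.35
tcp_pos: [0.4394, -0.2937, 0.2322]
tool_rot: [180.0, 0.0, 10.3]
force: [-0.2, 0.3, -0.8]
finger_gap: 0.0437
finger_force: 0.0
```

```bash
python3 - <<'E'
from cell import grab_frame
import cv2, numpy as np
a=cv2.resize(grab_frame("side")["image"][160:290,185:300],None,fx=4,fy=4,interpolation=cv2.INTER_CUBIC)
b=cv2.resize(grab_frame("top")["image"][160:250,235:345],None,fx=3,fy=3,interpolation=cv2.INTER_CUBIC)
c=np.zeros((520,790,3),np.uint8); c[:,:460]=a; c[:270,460:]=b
cv2.imwrite("pics/a3.png",cv2.convertScaleAbs(c,alpha=1.3))
E
```

```text
(no output)
```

View pics/a3.png

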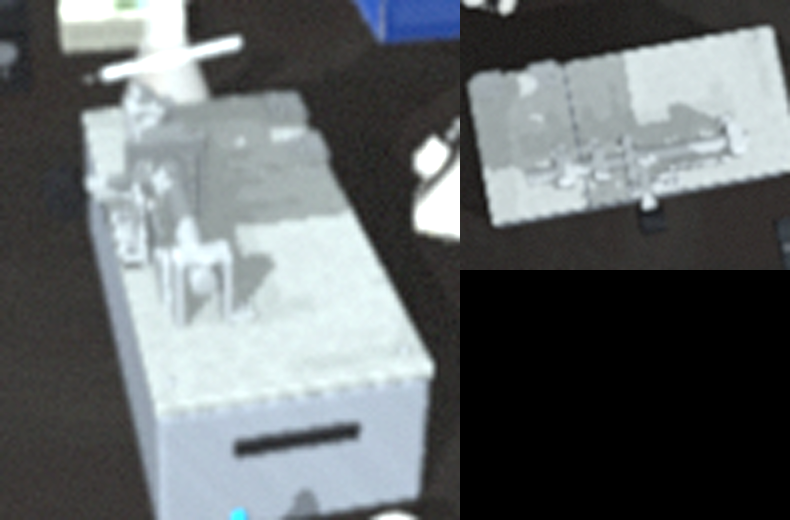

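The bolt is across. The knob shows at (62,190) in the side crop and (651,216) in the top crop, in front of the box. I'll check its height by triangulation before handing in.

```bash
python3 - <<'E'
from h import *
k,e=tri((235+(651-460)/3-.3,160+216/3-.3),(185+62/4-.4,160+190/4-.4)); print(k,e)
a=np.radians(10.6);R=np.array([[np.cos(a),-np.sin(a)],[np.sin(a),np.cos(a)]])
print(R.T@(k[:2]-[.55826,-.12056]))
if .108<k[2]<.130:
    from cell import ticket; print(ticket.close_job())
E
```

```text
[ 0.47142567 -0.1311142   0.11839622] 0.004605656279058557
[-0.08729399  0.00559919]
the job is handed in; nothing more can be done
None
```

The box is bolted shut and the job is handed in: the bolt slid about 60 mm to its stop, touching it with about 5 N, and the handle is folded level in the second notch. The gripper is clear, nothing touched the glassware or bottles as far as I could tell, and the interface gave no verdict.

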